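# Load the autosampler tray

### The arm

A 6-joint arm with a two-finger parallel gripper is mounted at the origin on a cart in front of the work surface, level with it; the furniture and walls round the work are solid. World frame = base frame: x ahead of the robot, y to its left, z up, the work surface at z = 0. Lengths are in m, angles in degrees, forces in N, time in s.
With the tool pointing down it reaches from about 0.375 to 0.9 m from the base axis. Payload 3.1 kg.
Tool frame: the origin (TCP) lies at the very end of the fingers, on their centre line; the grasp point (between the pads) lies 19 mm behind it; z points along the fingers, y is the line along which they close (so a half turn about z gives the same grasp; the last joint's range is limited). The gripper opens to 87 mm and grips with 3 to 60 N. Pads are 19 mm wide; open, the fingers measure 117 mm over their backs; the gripper's body (75 mm by 190 mm) begins 51 mm behind the grasp point.
Start: joints at [-78.18, 30.224, 82.088, -0, 67.689, -10.227], TCP at [0.235, -0.579, 0.223] pointing down, gripper open.
Joint ranges: [-176.69, 176.69], [-43.24, 126.21], [12.49, 139.97], [-82, 262], [0, 151.66], [-163.58, 163.58]. Speed limits (degrees/s): [159.86, 159.86, 180, 180, 180, 180].

### API

Orientations are given as a 3x3 rotation matrix whose columns are the frame's x, y, z axes.
In Python, from rig import bot gives the robot as it stands.
- The arm moves only by the tool move_arm, never from a script. Its argument "increments" is a list of rows, each an object with "xyz": the shift along the tool's x, y, z in mm, a list of three; "roll": the turn about the tool's z in rad; "grip": the opening in per cent of the stroke, from 0 (shut) to 100 (fully open). A call has 1 to 5 rows; each row shifts and turns the commanded pose from where the row before left it, along the tool's axes as they then stand; what a row does not reach is not made up. A row lasts 1/12 s, in which the tool goes at most 41.7 mm and 7.16 degrees, less where a joint would pass 70% of its speed; a pose out of reach is approached as far as the arm can. A call is refused whole if a number of a shift passes 41.7 or a number of a turn 0.125, either way. A call with a gripper value outside its range is refused whole. The fingers move at their own pace and stop on an object; the grip force is fixed at half the most. Time passes only in rows, so rows that do not move let the fingers close. It gives the time, the measured TCP pose, the force, the opening and the grip force at its end, in the units of the state.
- bot.read_state(): the state, without advancing time (a new reading comes with each control period).
- bot.capture(name): name is "side" or "top"; returns (picture, depth): 400x640x3 uint8, red, green, blue; 400x640 float32, m along the optical axis (not along the pixel's ray), 0 where there is no reading.
- bot.camera_model(name): a dict with "intrinsics" (3x3 intrinsics, pixels), "D" ([k1, k2, p1, p2, k3] as OpenCV has them; the pictures are not rectified), "rvec" (rotation vector, rad) and "tvec" (3), from world to camera coordinates, as OpenCV has them. Camera axes: x right, y down, z forward; pixel columns grow to the right and rows downward; lengths in m; the calibration is good to about 2 mm. A picture is of the moment at which its call begins. camera_model takes no time and is no camera call.
- bot.hand_in(): hands the job in; it is judged then, once.
Trained networks look in the newest picture that a camera, given by its name, has taken for a name from the list of things; names that differ only in an ending like _2 or _b are one class to them, and where a whole thing is asked for, a point or a joint stands for the part that bears it (a point fixed in the world has none). Each returns a list of dicts, best first, with "conf" (0 to 1); they miss things now and then, are a little off and sometimes report something else, mostly with a low value. They report only what shows in the picture. A call takes as long as a camera call. They do not tell look-alikes from the thing itself.
- bot.spot_in(label, camera): "at" ([x, y, z] in m, in the coordinates of the camera as it stood for that picture, good to about 4 mm: the middle of the surface that is visible of it).
- bot.trace(label, camera): "mask" (400x640 bool, what is visible of it).
The state is a dict: "time_s": time; "joint_positions": joint angles; "qvel": joint speeds; "tau": joint torques, N m; "position": TCP position; "tcp_rot": TCP orientation; "force": force on the tool from outside, world axes, zero at the start; "moment": the same for the moment, N m; "opening": opening from 0.0 (shut) to 1.0 (fully open); "grasp_force": force on a finger pad.
Only numpy, scipy, OpenCV 4.12 (cv2) and the standard library are available. Lean on these libraries where they do the work, as an engineer would, in place of code of your own. Each camera call takes 0.05 s, during which the arm holds its last target. There are 200 camera calls.

### The job

Load the autosampler tray for the next run: put the two test tubes from the front rack, the brown dropper bottle and the larger beaker that stand in the front half of the bench into the tray, each fully down in the holder that fits it, and turn the bottle so that its label faces the tray's handle edge. Leave the small beaker beside the rack where it is; the store of glassware along the back of the bench is not needed.

Things in the scene. Friction and masses are not known exactly. Their poses are not given: they have to be found in the camera images.
- tube_1_mid (a point): glass test tube, 18 mm diameter, 100 mm long, 12 g; this point is on its axis half-way up, z towards its mouth. Starts upright in the blue front rack (68 x 200 mm, 74 mm high), bottom 34 mm and mouth 134 mm above the bench, in a hole with 1 mm play; pulls straight up. At the start its x lies along the rack's 68 mm side, y along the 200 mm side; tube_2 is 31 mm away along -x, 62 mm along -y.
- tube_2_mid (a point): the other test tube, equal to tube_1 and in the same rack: 18 mm diameter, 100 mm long, 12 g; this point is on its axis half-way up (50 mm from each end), 84 mm above the bench at the start. Nothing else as tall stands in the front rack.
- bottle_mid (a point): brown glass dropper bottle, 48 mm diameter, 124 mm high, 0.08 to 0.15 kg; this point is on its axis 62 mm above its bottom, z up. Body to about 71 mm, black collar 31 mm wide at 71 to 87 mm, black rigid teat 20 mm wide at 87 to 124 mm, which can be gripped from above. The label is on its -x side and starts facing roughly to the robot's right.
- bottle_label (a point): middle of the paper label of the same bottle, on its surface: 24 mm from the bottle's axis towards -x, 35 mm above its bottom; axes as bottle_mid.
- beaker_mid (a point): the larger beaker in the front half of the bench: clear, 69 mm diameter, 92 mm high, 0.08 to 0.15 kg, rigid, open at the top; this point is on its axis 46 mm above its bottom, z up. Grip it from above round the outside. A small spout at the rim stands out 5 mm, 40 degrees from +x towards +y of this frame; keep the fingers off it.
- small_beaker_mid (a point): the smaller beaker, 53 mm diameter, 68 mm high, standing loose in front of the rack; this point is on its axis 34 mm above its bottom. It is to stay where it is.
- tube_nest_1_seat (a point): tube holder, one of two equal ones (either tube may go in either): grey flared cup, 52 mm flange, fixed on the tray; bore 22.5 mm, over the top 12 mm widening to about 36 mm. This point: centre of its floor, 18 mm above the bench, where the vessel's bottom stands; rim 39 mm higher. z up, -x towards the tray's front (handle) edge.
- tube_nest_2_seat (a point): the other tube holder: grey flared cup, 52 mm flange, fixed on the tray; bore 22.5 mm, over the top 12 mm widening to about 36 mm. This point: centre of its floor, 18 mm above the bench, where the vessel's bottom stands; rim 39 mm higher. z up, -x towards the tray's front (handle) edge.
- bottle_nest_seat (a point): bottle holder, middle size: grey flared cup, 76 mm flange, fixed on the tray; bore 54 mm, over the top 12 mm widening to about 67 mm. This point: centre of its floor, 18 mm above the bench, where the vessel's bottom stands; rim 26 mm higher. z up, -x towards the tray's front (handle) edge.
- beaker_nest_seat (a point): beaker holder, the largest: grey flared cup, 97 mm flange, fixed on the tray; bore 75 mm, over the top 12 mm widening to about 88 mm. This point: centre of its floor, 18 mm above the bench, where the vessel's bottom stands; rim 26 mm higher. z up, -x towards the tray's front (handle) edge. Tray: plate 270 mm square, top 12 mm above the bench, holders on a 128 mm square, bow handle to 33 mm.
Things that resemble listed ones, but are neither listed nor needed, are in the scene too. Leave any blue or yellow look-alike of the part that bears beaker_mid alone. What is shaped like the part that bears tube_2_mid but turquoise is not meant.

How it is judged (in metres and radians):
At the end, for the whole second after the job is handed in: Each tube in a tube holder of its own, the dropper bottle in the bottle holder, the larger beaker in the beaker holder: at rest, within 10 mm of the holder's axis, 6 mm of its floor, 0.2 rad of upright; the label's middle at least 18.5 mm from the holder's centre towards the handle edge (((horizontal distance between tube_1_mid and tube_nest_1_seat below 0.01 m and z of tube_1_mid in the frame of tube_nest_1_seat below 0.056 m and angle between each of tube_1_mid, tube_2_mid's own z axis and vertical below 0.2 rad and horizontal distance between tube_2_mid and tube_nest_2_seat below 0.01 m and z of tube_2_mid in the frame of tube_nest_2_seat below 0.056 m) or (horizontal distance between tube_1_mid and tube_nest_2_seat below 0.01 m and z of tube_1_mid in the frame of tube_nest_2_seat below 0.056 m and angle between each of tube_1_mid, tube_2_mid's own z axis and vertical below 0.2 rad and horizontal distance between tube_2_mid and tube_nest_1_seat below 0.01 m and z of tube_2_mid in the frame of tube_nest_1_seat below 0.056 m)) and horizontal distance between bottle_mid and bottle_nest_seat below 0.01 m and z of bottle_mid in the frame of bottle_nest_seat below 0.068 m and angle between each of bottle_mid, beaker_mid's own z axis and vertical below 0.2 rad and horizontal distance between beaker_mid and beaker_nest_seat below 0.01 m and z of beaker_mid in the frame of beaker_nest_seat below 0.052 m and x of bottle_label in the frame of bottle_nest_seat below -0.0185 m and linear speed of each of tube_1, tube_2, bottle, beaker below 0.02 m/s); the robot touches nothing.
It fails at once if the small beaker is pushed or carried away from where it stood (distance of small_beaker_mid from where it was at the start of the episode above 0.03 m).
It also fails if it takes over 96 s, if anything falls off the work surface, if the arm or the gripper's body presses on something with over 40 N, if the wrist force passes 120 N, or if a joint passes its speed limit or range.

## Working session

There is one attempt and no reset: what is moved stays moved. The work goes in short steps, Python scripts to look and compute and a tool call to move; the robot and the scene stay as the last step left them, time stands still between calls to the robot, and variables do not carry over. Pictures are saved under pics/ and viewed, at most 14 in all, crops included, and the job is handed in when it is done.

Besides the shell and the picture viewer there is one more tool, called as name([rows], argument=value, ...), one row to a line, values as JSON. move_arm: Moves the arm, as the interface text tells. Its arguments: {"type":"object","properties":{"increments":{"type":"array"}},"required":["increments"]}

```bash
mkdir -p pics; ls
cat > h.py <<'E'
import numpy as np,cv2
from rig import bot
def cam(n):
    c=bot.camera_model(n); R=cv2.Rodrigues(np.array(c['rvec'],float))[0]
    return np.array(c['intrinsics'],float),np.array(c['D'],float),R,np.array(c['tvec'],float).ravel()
def w(n,p):
    K,D,R,t=cam(n); return R.T@(np.array(p)-t)
def cloud(n,d):
    K,D,R,t=cam(n); v,u=np.mgrid[0:400,0:640]
    q=cv2.undistortPoints(np.stack([u,v],-1).reshape(-1,1,2).astype(float),K,D).reshape(400,640,2)
    P=np.dstack([q*d[...,None],d]); return (P-t)@R
def proj(n,P):
    K,D,R,t=cam(n); return cv2.projectPoints(np.array(P,float).reshape(-1,3),cv2.Rodrigues(R)[0],t,K,D)[0].reshape(-1,2)
def save(f,a): cv2.imwrite('pics/'+f,a[...,::-1])
E
python3 - <<'E'
from h import *
for n in('top','side'):
    a,d=bot.capture(n); save(n+'0.png',a); np.savez('/tmp/'+n,a=a,d=d)
    K,D,R,t=cam(n); print(n,-R.T@t,K[0,0])
    for l in ('tube_1_mid','bottle_mid','bottle_label','beaker_mid','small_beaker_mid','tube_nest_1_seat','bottle_nest_seat','beaker_nest_seat'):
        for r in bot.spot_in(l,n): 
            p=w(n,r['at']);print(l,round(r['conf'],2),p.round(3),proj(n,p).round()[0])
print(bot.read_state())
E
```

```text
pics
top [ 0.30967642 -0.02062277  1.2945006 ] 417.0678548053173
tube_1_mid 0.56 [ 0.627 -0.019  0.06 ] [315. 166.]
bottle_mid 0.72 [ 0.63  -0.02   0.059] [316. 165.]
bottle_label 0.51 [ 0.63  -0.016  0.059] [314. 165.]
beaker_mid 0.83 [ 0.384 -0.304  0.021] [411. 244.]
beaker_mid 0.72 [ 0.457  0.014 -0.001] [306. 224.]
beaker_mid 0.58 [ 0.365 -0.091  0.002] [341. 253.]
small_beaker_mid 0.79 [ 0.478 -0.2    0.015] [375. 215.]
tube_nest_1_seat 0.67 [0.597 0.291 0.013] [218. 181.]
bottle_nest_seat 0.94 [0.456 0.18  0.014] [253. 225.]
beaker_nest_seat 0.78 [0.471 0.308 0.022] [211. 221.]
side [ 0.41027359 -0.91390659  0.49982201] 374.6056609016751
tube_1_mid 0.81 [ 0.566 -0.251  0.103] [363. 246.]
bottle_mid 0.98 [ 0.636 -0.037  0.054] [372. 220.]
bottle_mid 0.75 [0.585 0.153 0.03 ] [342. 201.]
bottle_mid 0.51 [0.46  0.204 0.04 ] [301. 193.]
bottle_label 0.85 [ 0.636 -0.037  0.056] [372. 219.]
bottle_label 0.39 [0.469 0.311 0.033] [302. 183.]
beaker_mid 0.86 [ 0.38  -0.32   0.064] [274. 287.]
beaker_mid 0.81 [ 0.448 -0.014  0.061] [301. 217.]
beaker_mid 0.69 [ 0.365 -0.116  0.064] [269.
[... 548 characters left out ...]
780794e-04,
        6.76890591e+01, -1.02275016e+01]), 'qvel': array([-0.03137413,  0.04070401,  0.07371847,  0.0250162 , -0.014378  ,
       -0.14761985]), 'tau': array([ 4.14373872e-04, -4.39998472e+01, -1.76990819e+01,  6.33601402e-02,
        5.03507000e-02, -1.44702545e-05]), 'position': array([ 0.23461772, -0.57927187,  0.22258492]), 'tcp_rot': array([[ 9.26879700e-01,  3.75358525e-01,  6.34815173e-06],
       [ 3.75358525e-01, -9.26879698e-01, -5.50737015e-05],
       [-1.47884104e-05,  5.34295288e-05, -9.99999998e-01]]), 'force': array([-0.55429257,  0.32174788,  0.58718623]), 'moment': array([ 0.01256337,  0.00420484, -0.01201153]), 'grasp_force': 0.0, 'opening': 0.9979528953424843}
```

View pics/top0.png

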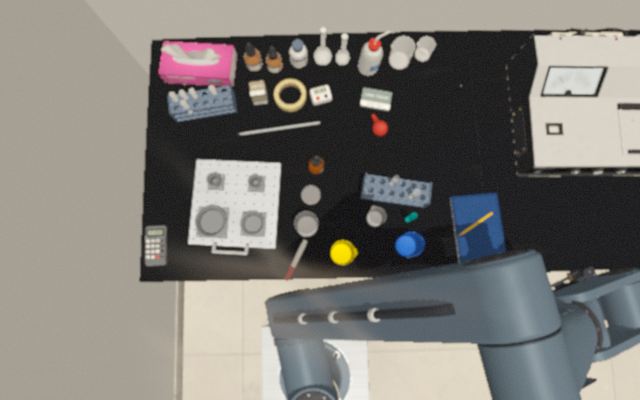

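View pics/side0.png

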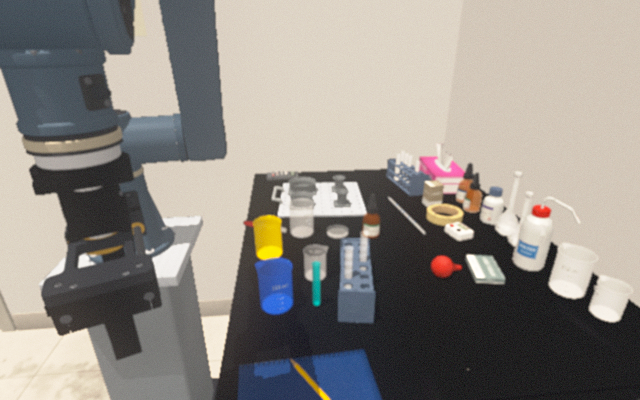

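Top view: clear beaker (306,223), yellow one (343,252), blue one (410,245), bottle (316,165), small beaker (375,216), rack (397,190) with glass tubes near (395,181) and (415,193), turquoise tube (412,217), and tray (235,205) with its handle edge at (230,250). The clear beaker at (306,223) fits the description, since the yellow and blue ones are the look-alikes. I'll enlarge to confirm.

Run:
```python
from h import *
T=np.load('/tmp/top.npz');S=np.load('/tmp/side.npz')
c=cv2.resize(T['a'][150:262,180:440],None,fx=3,fy=3,interpolation=cv2.INTER_CUBIC)[:,:780]
s=cv2.resize(S['a'][170:320,250:390],None,fx=1.7,fy=1.7,interpolation=cv2.INTER_CUBIC)
o=np.zeros((595,780,3),np.uint8);o[:336]=c;o[338:338+255,:238]=s
s2=cv2.resize(S['a'][170:255,250:390],None,fx=3,fy=3,interpolation=cv2.INTER_CUBIC);o[338:338+255,300:720]=s2[:255]
save('crop1.png',o)
P=cloud('top',T['d'])
for nm,z0,z1,x0,x1,y0,y1 in [('rack',.065,.085,.48,.65,-.4,-.15),('tubes',.1,.15,.48,.65,-.4,-.15),('tray',.008,.016,.3,.75,.08,.45),('bottle',.09,.14,.55,.7,-.1,.05),('beaker',.06,.11,.4,.52,-.05,.08),('small',.05,.08,.42,.52,-.25,-.14),('nests',.03,.07,.3,.75,.08,.45),('handle',.02,.04,.3,.42,.08,.45)]:
    m=(P[...,2]>z0)&(P[...,2]<z1)&(P[...,0]>x0)&(P[...,0]<x1)&(P[...,1]>y0)&(P[...,1]<y1)&(T['d']>0)
    n,L,st,cc=cv2.connectedComponentsWithStats(m.astype(np.uint8))
    for i in range(1,n):
        if st[i,4]>3:
            q=P[L==i]; r=cv2.minAreaRect(q[:,:2].astype(np.float32)*1000)
            print(nm,st[i,4],q.mean(0).round(4),cc[i].round(),'rect',np.round(r[0],1),np.round(r[1],1),round(r[2],1))
```

```text
rack 971 [ 0.5491 -0.2602  0.0695] [397. 188.] rect [ 549.2 -262.1] [202.   65.2] 80.5
rack 8 [ 0.497  -0.1897  0.0673] [374. 206.] rect [ 497.8 -189. ] [15.3  5.9] 89.7
rack 6 [ 0.4899 -0.2142  0.0658] [382. 208.] rect [ 489.8 -214.1] [14.7  2.1] 44.5
tubes 40 [ 0.5674 -0.2482  0.121 ] [395. 179.] rect [ 567.5 -248.6] [15.3 16.5] 56.6
tubes 42 [ 0.5264 -0.3048  0.1202] [416. 192.] rect [ 526.4 -304.4] [16.  15.9] 46.1
tray 4577 [0.536  0.229  0.0116] [237. 200.] rect [528.7 236.6] [268.7 270.8] 85.8
tray 5 [0.5921 0.1739 0.0152] [254. 182.] rect [593.  173.6] [4.6 8.9] 44.4
tray 77 [0.4703 0.2914 0.0143] [217. 221.] rect [469.8 291.2] [65.3 34.8] 4.5
tray 5 [0.496  0.3205 0.0148] [208. 213.] rect [495.2 320.7] [9.5 3.5] 1.3
tray 6 [0.4922 0.3077 0.0143] [212. 214.] rect [492.7 307.6] [13.4  2.3] 44.5
tray 81 [0.4615 0.1792 0.0143] [253. 223.] rect [463.2 181.9] [45.7 45.3] 29.9
tray 7 [0.4763 0.3323 0.0148] [204. 220.] rect [476.7 331.1] [ 4.8 15.3] 53.9
tray 26 [0.4635 0.3159 0.0137] [209. 224.] rect [463.8 315.5] [23.  19.3] 5.0
tray 15 [0.4564 0.3347 0.0142] [203. 226.] rect [456
[... 298 characters left out ...]
 [305. 222.] rect [451.6  12.8] [66.5 68.1] 43.4
small 84 [ 0.4765 -0.199   0.0621] [377. 213.] rect [ 472.  -196.7] [54.3 52. ] 43.6
nests 125 [0.5992 0.2993 0.0511] [212. 178.] rect [598.  297.5] [40.8 41.4] 24.2
nests 120 [0.5899 0.1709 0.0518] [254. 180.] rect [587.5 170.5] [40.1 40.8] 88.9
nests 291 [0.4721 0.3113 0.0393] [208. 220.] rect [469.2 305.5] [90.9 92.3] 36.5
nests 226 [0.4623 0.1812 0.0394] [251. 222.] rect [460.5 178.5] [71.5 70.4] 0.5
nests 52 [0.3732 0.2235 0.0325] [237. 252.] rect [376.  225.5] [63.4 18.1] 88.7
nests 28 [0.3752 0.2801 0.0331] [219. 252.] rect [375.7 280.3] [40.7  9.1] 88.6
handle 165 [0.3779 0.2476 0.0302] [229. 251.] rect [384.1 248.3] [109.5  31.3] 86.7
```

View pics/crop1.png

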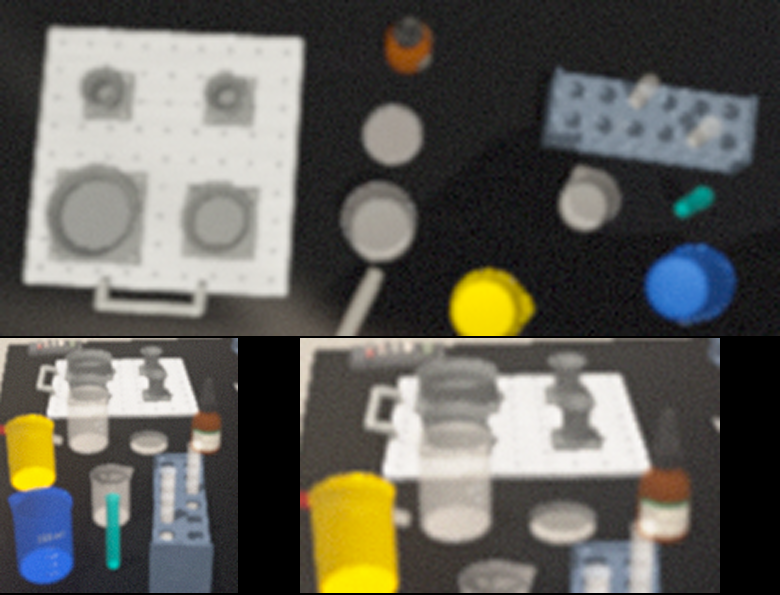

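The crop confirms the choices: the clear beaker stands in front of the tray in the side view, the two clear tubes are in the front rack, and the brown bottle has a white label. The tube spacing of (-41, -56) mm matches the given 31/62 mm offset. First, tube_1 at about (567, -249): square up the yaw and travel.

move_arm([
  {"xyz":[0,0,0],"roll":0.125,"grip":45},
  {"xyz":[0,0,0],"roll":0.125,"grip":45},
  {"xyz":[0,0,0],"roll":0.125,"grip":45},
  {"xyz":[0,0,0],"roll":0.01,"grip":45},
])

```text
time_s: 1.23
position: [0.2347, -0.5793, 0.2226]
tcp_rot: [[1.0, -0.003, 0.0], [-0.003, -1.0, -0.0], [0.0, 0.0, -1.0]]
force: [0.3, -0.2, -1.0]
opening: 0.781
grasp_force: 0.0
```

move_arm([
  {"xyz":[27.7,-27.5,0],"roll":0,"grip":45},
  {"xyz":[27.7,-27.5,0],"roll":0,"grip":45},
  {"xyz":[27.7,-27.5,0],"roll":0,"grip":45},
  {"xyz":[27.7,-27.5,0],"roll":0,"grip":45},
  {"xyz":[27.7,-27.5,0],"roll":0,"grip":45},
])

```text
time_s: 1.65
position: [0.3741, -0.4405, 0.2226]
tcp_rot: [[1.0, 0.002, 0.0], [0.002, -1.0, -0.0], [0.0, 0.0, -1.0]]
force: [0.5, -0.3, 0.8]
opening: 0.475
grasp_force: 0.0
```

move_arm([
  {"xyz":[27.7,-27.5,0],"roll":0,"grip":45},
  {"xyz":[27.7,-27.5,0],"roll":0,"grip":45},
  {"xyz":[27.7,-27.5,0],"roll":0,"grip":45},
  {"xyz":[27.7,-27.5,0],"roll":0,"grip":45},
  {"xyz":[27.7,-27.5,0],"roll":0,"grip":45},
])

```text
time_s: 2.07
position: [0.5129, -0.3028, 0.2227]
tcp_rot: [[1.0, 0.003, 0.0], [0.003, -1.0, -0.0], [0.0, 0.0, -1.0]]
force: [0.6, -0.1, 0.2]
opening: 0.451
grasp_force: 0.0
```

move_arm([
  {"xyz":[27.7,-27.5,0],"roll":0,"grip":45},
  {"xyz":[27.7,-27.5,0],"roll":0,"grip":45},
  {"xyz":[0,0,0],"roll":0,"grip":45},
  {"xyz":[0,0,0],"roll":0,"grip":45},
])

```text
time_s: 2.4
position: [0.5683, -0.2474, 0.2224]
tcp_rot: [[1.0, 0.007, -0.0], [0.007, -1.0, -0.0], [-0.0, 0.0, -1.0]]
force: [-1.7, -0.2, 0.3]
opening: 0.45
grasp_force: 0.0
```

move_arm([
  {"xyz":[-1.3,2,20],"roll":0.007,"grip":45},
  {"xyz":[0,0,35],"roll":0,"grip":45},
  {"xyz":[0,0,35],"roll":0,"grip":45},
  {"xyz":[0,0,25],"roll":0,"grip":45},
  {"xyz":[0,0,12],"roll":0,"grip":45},
])

```text
time_s: 2.82
position: [0.5625, -0.2514, 0.092]
tcp_rot: [[1.0, -0.008, -0.006], [-0.007, -1.0, 0.003], [-0.006, -0.003, -1.0]]
force: [0.1, 0.1, 0.1]
opening: 0.448
grasp_force: 0.0
```

move_arm([
  {"xyz":[0,0,0],"roll":0,"grip":0},
  {"xyz":[0,0,0],"roll":0,"grip":0},
  {"xyz":[0,0,0],"roll":0,"grip":0},
  {"xyz":[0,0,0],"roll":0,"grip":0},
  {"xyz":[0,0,0],"roll":0,"grip":0},
])

```text
time_s: 3.23
position: [0.5664, -0.2504, 0.0972]
tcp_rot: [[1.0, -0.008, 0.002], [-0.008, -1.0, 0.002], [0.002, -0.002, -1.0]]
force: [0.0, 4.1, 2.5]
opening: 0.197
grasp_force: 29.8
```

move_arm([
  {"xyz":[0,0,-20],"roll":0,"grip":0},
  {"xyz":[0,0,-30],"roll":0,"grip":0},
  {"xyz":[0,0,-30],"roll":0,"grip":0},
  {"xyz":[0,0,-25],"roll":0,"grip":0},
  {"xyz":[1,-15,0],"roll":0,"grip":0},
])

```text
time_s: 3.65
position: [0.571, -0.2411, 0.2079]
tcp_rot: [[1.0, -0.009, 0.013], [-0.009, -1.0, -0.01], [0.013, 0.01, -1.0]]
force: [2.5, -0.2, 0.6]
opening: 0.197
grasp_force: 29.9
```

move_arm([
  {"xyz":[2,-38,0],"roll":0,"grip":0},
  {"xyz":[2,-38,0],"roll":0,"grip":0},
  {"xyz":[2,-38,0],"roll":0,"grip":0},
  {"xyz":[2,-38,0],"roll":0,"grip":0},
  {"xyz":[2,-38,0],"roll":0,"grip":0},
])

```text
time_s: 4.07
position: [0.5779, -0.0444, 0.2009]
tcp_rot: [[1.0, -0.007, 0.001], [-0.007, -1.0, -0.0], [0.001, 0.0, -1.0]]
force: [0.1, -0.2, -1.0]
opening: 0.2
grasp_force: 29.9
```

move_arm([
  {"xyz":[2,-38,0],"roll":0,"grip":0},
  {"xyz":[2,-38,0],"roll":0,"grip":0},
  {"xyz":[2,-38,0],"roll":0,"grip":0},
  {"xyz":[2,-38,0],"roll":0,"grip":0},
  {"xyz":[2,-38,0],"roll":0,"grip":0},
])

```text
time_s: 4.48
position: [0.5891, 0.1458, 0.2009]
tcp_rot: [[1.0, -0.007, 0.001], [-0.007, -1.0, -0.0], [0.001, 0.0, -1.0]]
force: [0.0, -0.7, 0.1]
opening: 0.193
grasp_force: 29.9
```

move_arm([
  {"xyz":[2,-38,0],"roll":0,"grip":0},
  {"xyz":[2,-38,0],"roll":0,"grip":0},
  {"xyz":[2,-38,0],"roll":0,"grip":0},
  {"xyz":[2,-30,0],"roll":0,"grip":0},
  {"xyz":[0,0,0],"roll":0,"grip":0},
])

```text
time_s: 4.9
position: [0.598, 0.2941, 0.2008]
tcp_rot: [[1.0, -0.001, 0.002], [-0.001, -1.0, 0.003], [0.002, -0.003, -1.0]]
force: [0.8, 0.6, -0.7]
opening: 0.197
grasp_force: 29.9
```

Run:
```python
from h import *
s=bot.read_state();p=s['position'];print(p,s['tcp_rot'].round(3).tolist(),s['opening'])
o=np.zeros((400,800,3),np.uint8)
for i,n in enumerate(('top','side')):
    a,d=bot.capture(n); u,v=proj(n,p).astype(int)[0]
    c=a[max(0,v-60):v+70,max(0,u-65):u+65]; print(n,u,v)
    c=cv2.resize(c,(400,400),interpolation=cv2.INTER_CUBIC); o[:,400*i:400*i+400]=c
    np.savez('/tmp/%s1'%n,a=a,d=d)
    for r in bot.spot_in('tube_1_mid',n): print(w(n,r['at']).round(3),r['conf'])
save('grip1.png',o)
```

```text
[0.59799122 0.29408701 0.20078702] [[1.0, -0.001, 0.002], [-0.001, -1.0, 0.003], [0.002, -0.003, -1.0]] 0.19735563786829446
top 200 166
side 340 136
[0.598 0.282 0.172] 0.65
```

View pics/grip1.png

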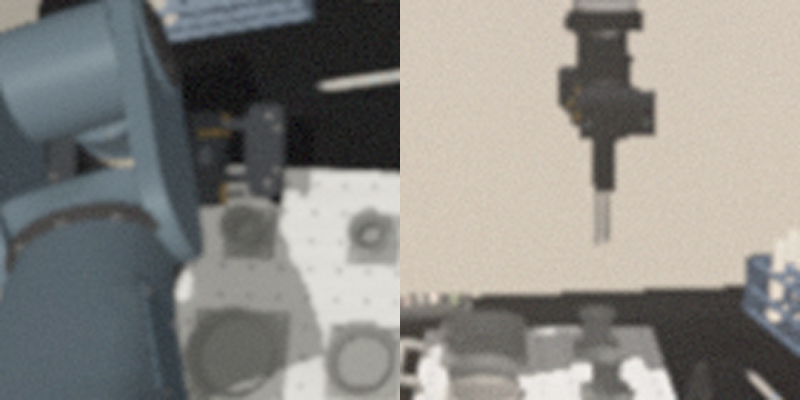

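The tube hangs straight (side crop column 605, tip row 245), so I'll lower it into the far tube holder.

move_arm([
  {"xyz":[-0.5,-2.2,20],"roll":0,"grip":0},
  {"xyz":[0,0,35],"roll":0,"grip":0},
  {"xyz":[0,0,25],"roll":0,"grip":0},
  {"xyz":[0,0,15],"roll":0,"grip":0},
  {"xyz":[0,0,10],"roll":0,"grip":0},
])

```text
time_s: 5.52
position: [0.6033, 0.2926, 0.1006]
tcp_rot: [[1.0, -0.012, 0.012], [-0.012, -1.0, 0.01], [0.012, -0.01, -1.0]]
force: [-0.5, 6.5, 33.7]
opening: 0.196
grasp_force: 30.0
```

move_arm([
  {"xyz":[0,0,6],"roll":0,"grip":0},
  {"xyz":[0,0,4],"roll":0,"grip":0},
  {"xyz":[0,0,2],"roll":0,"grip":0},
  {"xyz":[0,0,0],"roll":0,"grip":0},
  {"xyz":[0,0,0],"roll":0,"grip":0},
])

```text
time_s: 5.93
position: [0.602, 0.2937, 0.0861]
tcp_rot: [[1.0, -0.013, 0.01], [-0.013, -1.0, 0.012], [0.009, -0.012, -1.0]]
force: [1.7, 11.8, 1.8]
opening: 0.2
grasp_force: 30.0
```

move_arm([
  {"xyz":[0,0,0],"roll":0,"grip":45},
  {"xyz":[0,0,0],"roll":0,"grip":45},
  {"xyz":[0,0,0],"roll":0,"grip":45},
  {"xyz":[0,0,0],"roll":0,"grip":45},
])

```text
time_s: 6.27
position: [0.598, 0.288, 0.0834]
tcp_rot: [[1.0, -0.009, -0.001], [-0.009, -1.0, -0.001], [-0.001, 0.001, -1.0]]
force: [-0.2, -0.4, 0.4]
opening: 0.403
grasp_force: 0.0
```

move_arm([
  {"xyz":[0,0,-30],"roll":0,"grip":45},
  {"xyz":[0,0,-35],"roll":0,"grip":45},
  {"xyz":[0,0,-35],"roll":0,"grip":45},
  {"xyz":[0,20,-20],"roll":0,"grip":45},
  {"xyz":[0,40,0],"roll":0,"grip":45},
])

```text
time_s: 6.68
position: [0.6012, 0.2326, 0.2094]
tcp_rot: [[1.0, -0.003, 0.012], [-0.003, -1.0, 0.004], [0.012, -0.004, -1.0]]
force: [1.0, -1.0, -0.4]
opening: 0.45
grasp_force: 0.0
```

move_arm([
  {"xyz":[0,40,0],"roll":0,"grip":45},
  {"xyz":[0,40,0],"roll":0,"grip":45},
  {"xyz":[0,40,0],"roll":0,"grip":45},
  {"xyz":[0,40,0],"roll":0,"grip":45},
  {"xyz":[0,40,0],"roll":0,"grip":45},
])

```text
time_s: 7.1
position: [0.5953, 0.027, 0.2033]
tcp_rot: [[1.0, -0.008, -0.001], [-0.008, -1.0, -0.0], [-0.001, 0.0, -1.0]]
force: [0.4, 0.4, -0.4]
opening: 0.451
grasp_force: 0.0
```

Run:
```python
from h import *
print(bot.read_state()['position'])
a,d=bot.capture('top');np.savez('/tmp/top2',a=a,d=d);P=cloud('top',d)
m=(P[...,2]>.085)&(P[...,2]<.16)&(P[...,0]>.54)&(P[...,0]<.65)&(P[...,1]>.22)&(P[...,1]<.36)&(d>0)
q=P[m];print(len(q),q.mean(0),q.max(0),q.min(0))
o=np.zeros((400,800,3),np.uint8)
for i,n in enumerate(('top','side')):
    a,d=bot.capture(n); u,v=proj(n,[.597,.296,.06]).astype(int)[0]
    c=cv2.resize(a[v-40:v+40,u-40:u+40],(400,400),interpolation=cv2.INTER_CUBIC); o[:,400*i:400*i+400]=c
    print(n,u,v,proj(n,[[.5974,.2963,.018],[.5974,.2963,.118]]))
    for r in bot.spot_in('tube_1_mid',n): print(w(n,r['at']).round(3),r['conf'])
save('tube1.png',o)
```

```text
[0.5952927  0.02702376 0.20334535]
41 [0.59495444 0.29725264 0.10437515] [0.60373411 0.30474362 0.12041326] [0.58686283 0.2902326  0.08511829]
top 212 178 [[215.57419361 180.99236281]
 [207.25755216 173.6571766 ]]
side 339 176 [[339.20010616 187.4984768 ]
 [339.65432919 160.04542187]]
[0.473 0.309 0.032] 0.7
[0.594 0.293 0.09 ] 0.56
```

View pics/tube1.png

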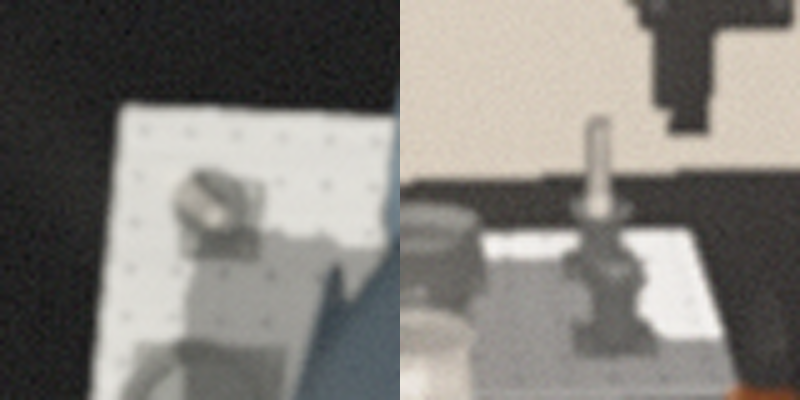

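Tube 1 is seated: its top is at z≈0.120 (0.118 expected) and it stands upright at (0.595, 0.297). Next is tube 2.

move_arm([
  {"xyz":[-7.5,36.5,0],"roll":0,"grip":45},
  {"xyz":[-7.5,36.5,0],"roll":0,"grip":45},
  {"xyz":[-7.5,36.5,0],"roll":0,"grip":45},
  {"xyz":[-7.5,36.5,0],"roll":0,"grip":45},
  {"xyz":[-7.5,36.5,0],"roll":0,"grip":45},
])

```text
time_s: 7.77
position: [0.5572, -0.1519, 0.2035]
tcp_rot: [[1.0, -0.004, -0.0], [-0.004, -1.0, 0.0], [-0.0, -0.0, -1.0]]
force: [-0.5, 0.2, 0.1]
opening: 0.448
grasp_force: 0.0
```

move_arm([
  {"xyz":[-7.5,36.5,0],"roll":0,"grip":45},
  {"xyz":[-7.5,36.5,0],"roll":0,"grip":45},
  {"xyz":[-7.5,36.5,0],"roll":0,"grip":45},
  {"xyz":[-7.5,36.5,0],"roll":0,"grip":45},
  {"xyz":[0,0,0],"roll":0,"grip":45},
])

```text
time_s: 8.18
position: [0.5265, -0.304, 0.2036]
tcp_rot: [[1.0, -0.01, 0.001], [-0.01, -1.0, -0.005], [0.001, 0.005, -1.0]]
force: [0.6, -0.9, -0.4]
opening: 0.452
grasp_force: 0.0
```

move_arm([
  {"xyz":[0,0,0],"roll":0,"grip":45},
  {"xyz":[0,0,0],"roll":0,"grip":45},
])

```text
time_s: 8.35
position: [0.5267, -0.2965, 0.2031]
tcp_rot: [[1.0, -0.006, -0.001], [-0.006, -1.0, 0.002], [-0.001, -0.002, -1.0]]
force: [0.0, 0.8, 0.8]
opening: 0.447
grasp_force: 0.0
```

move_arm([
  {"xyz":[-0.5,8.8,0],"roll":0,"grip":45},
  {"xyz":[0,0,0],"roll":0,"grip":45},
  {"xyz":[0,0,20],"roll":0,"grip":45},
  {"xyz":[0,0,20],"roll":0,"grip":45},
  {"xyz":[0,0,0],"roll":0,"grip":45},
])

```text
time_s: 8.77
position: [0.5242, -0.3043, 0.1602]
tcp_rot: [[1.0, -0.006, -0.006], [-0.006, -1.0, 0.005], [-0.006, -0.005, -1.0]]
force: [-0.5, 0.7, -0.4]
opening: 0.451
grasp_force: 0.0
```

move_arm([
  {"xyz":[0,0,0],"roll":0,"grip":45},
])

```text
time_s: 8.85
position: [0.5256, -0.3057, 0.1628]
tcp_rot: [[1.0, -0.006, -0.002], [-0.006, -1.0, 0.002], [-0.002, -0.002, -1.0]]
force: [0.6, 0.4, 0.3]
opening: 0.448
grasp_force: 0.0
```

move_arm([
  {"xyz":[0.5,0,25],"roll":0,"grip":45},
  {"xyz":[0,0,25],"roll":0,"grip":45},
  {"xyz":[0,0,17],"roll":0,"grip":45},
  {"xyz":[0,0,0],"roll":0,"grip":45},
  {"xyz":[0,0,0],"roll":0,"grip":45},
])

```text
time_s: 9.27
position: [0.5268, -0.307, 0.097]
tcp_rot: [[1.0, -0.007, 0.0], [-0.007, -1.0, 0.0], [0.0, -0.0, -1.0]]
force: [-0.0, 0.5, -1.0]
opening: 0.447
grasp_force: 0.0
```

move_arm([
  {"xyz":[0,0,0],"roll":0,"grip":0},
  {"xyz":[0,0,0],"roll":0,"grip":0},
  {"xyz":[0,0,0],"roll":0,"grip":0},
  {"xyz":[0,0,0],"roll":0,"grip":0},
  {"xyz":[0,0,0],"roll":0,"grip":0},
])

```text
time_s: 9.68
position: [0.5265, -0.3061, 0.0974]
tcp_rot: [[1.0, -0.008, 0.0], [-0.008, -1.0, 0.002], [0.0, -0.002, -1.0]]
force: [0.4, 2.9, 5.7]
opening: 0.199
grasp_force: 29.8
```

move_arm([
  {"xyz":[0,0,-20],"roll":0,"grip":0},
  {"xyz":[0,0,-30],"roll":0,"grip":0},
  {"xyz":[0,0,-30],"roll":0,"grip":0},
  {"xyz":[0,0,-25],"roll":0,"grip":0},
  {"xyz":[4,-18,0],"roll":0,"grip":0},
])

```text
time_s: 10.1
position: [0.5336, -0.2946, 0.2079]
tcp_rot: [[1.0, -0.01, 0.01], [-0.01, -1.0, -0.011], [0.01, 0.011, -1.0]]
force: [2.3, -0.9, -0.6]
opening: 0.195
grasp_force: 29.9
```

move_arm([
  {"xyz":[4.7,-38,0],"roll":0,"grip":0},
  {"xyz":[4.7,-38,0],"roll":0,"grip":0},
  {"xyz":[4.7,-38,0],"roll":0,"grip":0},
  {"xyz":[4.7,-38,0],"roll":0,"grip":0},
  {"xyz":[4.7,-38,0],"roll":0,"grip":0},
])

```text
time_s: 10.52
position: [0.5554, -0.0979, 0.2019]
tcp_rot: [[1.0, -0.008, 0.001], [-0.008, -1.0, -0.001], [0.001, 0.001, -1.0]]
force: [0.7, -0.7, -0.5]
opening: 0.19
grasp_force: 29.9
```

move_arm([
  {"xyz":[4.7,-38,0],"roll":0,"grip":0},
  {"xyz":[4.7,-38,0],"roll":0,"grip":0},
  {"xyz":[4.7,-38,0],"roll":0,"grip":0},
  {"xyz":[4.7,-38,0],"roll":0,"grip":0},
  {"xyz":[4.7,-38,0],"roll":0,"grip":0},
])

```text
time_s: 10.93
position: [0.5803, 0.0922, 0.2019]
tcp_rot: [[1.0, -0.007, 0.001], [-0.007, -1.0, -0.0], [0.001, 0.0, -1.0]]
force: [0.9, 0.7, -1.2]
opening: 0.195
grasp_force: 29.9
```

move_arm([
  {"xyz":[4.7,-38,0],"roll":0,"grip":0},
  {"xyz":[4.7,-30,0],"roll":0,"grip":0},
  {"xyz":[0,-10,0],"roll":0,"grip":0},
  {"xyz":[0,0,0],"roll":0,"grip":0},
  {"xyz":[0,0,0],"roll":0,"grip":0},
])

```text
time_s: 11.35
position: [0.5899, 0.1681, 0.2015]
tcp_rot: [[1.0, -0.006, -0.0], [-0.006, -1.0, -0.001], [-0.0, 0.001, -1.0]]
force: [-0.3, -0.9, -0.3]
opening: 0.194
grasp_force: 29.9
```

move_arm([
  {"xyz":[0,0,0],"roll":0,"grip":0},
  {"xyz":[0,0,0],"roll":0,"grip":0},
])

```text
time_s: 11.52
position: [0.5902, 0.1665, 0.2016]
tcp_rot: [[1.0, -0.009, -0.0], [-0.009, -1.0, -0.001], [-0.0, 0.001, -1.0]]
force: [-0.3, 0.1, 0.7]
opening: 0.197
grasp_force: 29.9
```

move_arm([
  {"xyz":[-3.4,-3.3,0],"roll":0,"grip":0},
  {"xyz":[0,0,25],"roll":0,"grip":0},
  {"xyz":[0,0,30],"roll":0,"grip":0},
  {"xyz":[0,0,20],"roll":0,"grip":0},
  {"xyz":[0,0,0],"roll":0,"grip":0},
])

```text
time_s: 11.93
position: [0.5832, 0.1703, 0.1224]
tcp_rot: [[1.0, -0.009, -0.01], [-0.009, -1.0, -0.001], [-0.01, 0.001, -1.0]]
force: [-1.4, 0.6, -0.6]
opening: 0.196
grasp_force: 29.9
```

move_arm([
  {"xyz":[0,0,0],"roll":0,"grip":0},
  {"xyz":[0,0,0],"roll":0,"grip":0},
])

```text
time_s: 12.1
position: [0.5879, 0.1714, 0.1277]
tcp_rot: [[1.0, -0.008, 0.002], [-0.008, -1.0, 0.0], [0.002, -0.0, -1.0]]
force: [0.8, 0.7, 0.6]
opening: 0.194
grasp_force: 29.9
```

move_arm([
  {"xyz":[-1,1.2,6],"roll":0,"grip":0},
  {"xyz":[0,0,8],"roll":0,"grip":0},
  {"xyz":[0,0,8],"roll":0,"grip":0},
  {"xyz":[0,0,8],"roll":0,"grip":0},
  {"xyz":[0,0,8],"roll":0,"grip":0},
])

```text
time_s: 12.52
position: [0.5864, 0.1704, 0.0881]
tcp_rot: [[1.0, -0.007, 0.001], [-0.007, -1.0, -0.0], [0.001, 0.0, -1.0]]
force: [0.4, -0.8, 0.8]
opening: 0.193
grasp_force: 29.9
```

move_arm([
  {"xyz":[0,0,5],"roll":0,"grip":0},
  {"xyz":[0,0,2.5],"roll":0,"grip":0},
  {"xyz":[0,0,0],"roll":0,"grip":0},
  {"xyz":[0,0,0],"roll":0,"grip":0},
])

```text
time_s: 12.85
position: [0.5867, 0.1708, 0.0817]
tcp_rot: [[1.0, -0.007, 0.002], [-0.007, -1.0, 0.0], [0.002, -0.0, -1.0]]
force: [1.1, 1.2, 4.4]
opening: 0.202
grasp_force: 30.0
```

move_arm([
  {"xyz":[0,0,0],"roll":0,"grip":45},
  {"xyz":[0,0,0],"roll":0,"grip":45},
  {"xyz":[0,0,0],"roll":0,"grip":45},
  {"xyz":[0,0,0],"roll":0,"grip":45},
  {"xyz":[0,0,-20],"roll":0,"grip":45},
])

```text
time_s: 13.27
position: [0.5824, 0.1702, 0.0974]
tcp_rot: [[1.0, -0.007, -0.009], [-0.007, -1.0, -0.001], [-0.009, 0.001, -1.0]]
force: [0.5, 0.9, 0.0]
opening: 0.431
grasp_force: 0.0
```

move_arm([
  {"xyz":[0,0,-35],"roll":0,"grip":45},
  {"xyz":[0,0,-35],"roll":0,"grip":45},
  {"xyz":[0,0,-30],"roll":0,"grip":45},
  {"xyz":[8,32,0],"roll":-0.125,"grip":45},
  {"xyz":[12,31,0],"roll":-0.125,"grip":45},
])

```text
time_s: 13.68
position: [0.6088, 0.1101, 0.2037]
tcp_rot: [[0.968, 0.25, 0.003], [0.25, -0.968, 0.0], [0.003, 0.001, -1.0]]
force: [-0.2, 0.6, 0.0]
opening: 0.449
grasp_force: 0.0
```

move_arm([
  {"xyz":[0,33,0],"roll":0,"grip":45},
  {"xyz":[0,33,0],"roll":0,"grip":45},
  {"xyz":[0,33,0],"roll":0,"grip":45},
  {"xyz":[0,20,0],"roll":-0.125,"grip":45},
  {"xyz":[0,0,0],"roll":-0.125,"grip":45},
])

```text
time_s: 14.1
position: [0.639, -0.0113, 0.2006]
tcp_rot: [[0.88, 0.474, 0.001], [0.474, -0.88, -0.002], [-0.0, 0.002, -1.0]]
force: [0.1, 0.8, 0.3]
opening: 0.448
grasp_force: 0.0
```

move_arm([
  {"xyz":[0,0,0],"roll":-0.125,"grip":45},
  {"xyz":[0,0,0],"roll":-0.125,"grip":45},
  {"xyz":[0,0,0],"roll":-0.125,"grip":45},
  {"xyz":[0,0,0],"roll":-0.125,"grip":45},
  {"xyz":[0,0,0],"roll":-0.125,"grip":45},
])

```text
time_s: 14.52
position: [0.6373, -0.0064, 0.2004]
tcp_rot: [[0.432, 0.902, -0.001], [0.902, -0.432, 0.0], [-0.0, -0.001, -1.0]]
force: [1.0, 0.0, 0.8]
opening: 0.451
grasp_force: 0.0
```

move_arm([
  {"xyz":[0,0,0],"roll":-0.125,"grip":45},
  {"xyz":[0,0,0],"roll":-0.125,"grip":45},
  {"xyz":[0,0,0],"roll":-0.125,"grip":45},
  {"xyz":[0,0,0],"roll":-0.078,"grip":45},
  {"xyz":[0,0,0],"roll":0,"grip":45},
])

```text
time_s: 14.93
position: [0.6373, -0.0063, 0.2005]
tcp_rot: [[-0.001, 1.0, -0.001], [1.0, 0.001, 0.0], [0.0, -0.001, -1.0]]
force: [-0.4, 0.6, -1.3]
opening: 0.447
grasp_force: 0.0
```

Run:
```python
from h import *
s=bot.read_state();print(s['position'],s['tcp_rot'].round(3).tolist(),s['joint_positions'])
a,d=bot.capture('side')
u,v=proj('side',[.636,-.02,.05]).astype(int)[0]
print(proj('side',[[.636,-.02,0],[.636,-.02,.035],[.636,-.02,.071],[.612,-.02,.035],[.66,-.02,.035]]))
c=cv2.resize(a[v-45:v+35,u-40:u+40],(560,560),interpolation=cv2.INTER_CUBIC);save('bot.png',c);print(u,v)
g=a.astype(int)
for r in range(v-4,v+12,2): print(r,[(tuple(g[r,k]) ) for k in range(u-10,u+11)])
a,d=bot.capture('top');P=cloud('top',d)
m=(P[...,2]>.085)&(P[...,2]<.14)&(P[...,0]>.55)&(P[...,0]<.65)&(P[...,1]>.13)&(P[...,1]<.22)&(d>0)
q=P[m];print(len(q),q.mean(0),q.max(0),q.min(0))
```

```text
[ 0.63728253 -0.00625997  0.20047063] [[-0.001, 1.0, -0.001], [1.0, 0.001, 0.0], [0.0, -0.001, -1.0]] [-1.05946256e+01  3.25877645e+01  8.14385576e+01  3.48247862e-03
  6.60539480e+01 -1.06661359e+01]
[[369.73090936 234.6270484 ]
 [370.35695845 223.33882538]
 [371.02029204 211.39188799]
 [361.68926913 223.78504829]
 [378.98988132 222.89454888]]
370 218
214 [(np.int64(163), np.int64(158), np.int64(156)), (np.int64(158), np.int64(158), np.int64(155)), (np.int64(159), np.int64(156), np.int64(151)), (np.int64(164), np.int64(155), np.int64(147)), (np.int64(172), np.int64(148), np.int64(133)), (np.int64(169), np.int64(134), np.int64(109)), (np.int64(162), np.int64(115), np.int64(87)), (np.int64(132), np.int64(83), np.int64(52)), (np.int64(119), np.int64(70), np.int64(42)), (np.int64(111), np.int64(66), np.int64(44)), (np.int64(111), np.int64(75), np.int64(51)), (np.int64(102), np.int64(63), np.int64(51)), (np.int64(101), np.int64(63), np.int64(46)), (np.int64(97), np.int64(61), np.int64(43)), (np.int64(96), np.int64(58), np.int64(44)), (np.int64(98), np.int64(61), np.int64(40)), (np.int64(
[... 6302 characters left out ...]
 np.int64(198), np.int64(181)), (np.int64(217), np.int64(206), np.int64(184)), (np.int64(223), np.int64(213), np.int64(190)), (np.int64(218), np.int64(207), np.int64(185)), (np.int64(216), np.int64(205), np.int64(184)), (np.int64(210), np.int64(202), np.int64(181)), (np.int64(206), np.int64(198), np.int64(177)), (np.int64(208), np.int64(196), np.int64(179)), (np.int64(201), np.int64(191), np.int64(172)), (np.int64(199), np.int64(187), np.int64(171)), (np.int64(179), np.int64(166), np.int64(150)), (np.int64(126), np.int64(116), np.int64(106)), (np.int64(68), np.int64(63), np.int64(62))]
10 [0.58884603 0.17616274 0.1104609 ] [0.59350604 0.17817875 0.11890919] [0.58141625 0.17099857 0.09285896]
```

View pics/bot.png

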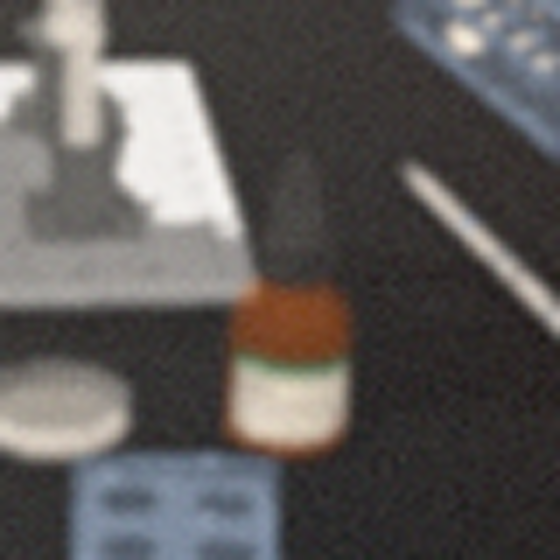

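Run:
```python
from h import *
T=np.load('/tmp/top.npz');a=T['a'].astype(int);P=cloud('top',T['d'])
print(proj('top',[[.636,-.02,0],[.636,-.02,.071],[.636,-.02,.12]]))
for v in range(158,176):
  for u in range(306,328):
    r,g,b=a[v,u]
    if b>75 and P[v,u,2]<.075 and P[v,u,2]>.005:
        p=P[v,u]-[.636,-.02,0]; print(u,v,(int(r),int(g),int(b)),(p*1000).round(),'az',round(np.degrees(np.arctan2(p[1],p[0]))))
a=np.load('/tmp/side.npz')['a']
print([tuple(map(int,x)) for x in a[228,358:384]])
# beaker rim from top: outline
m=(P[...,2]>.02)&(P[...,2]<.11)&(abs(P[...,0]-.452)<.06)&(abs(P[...,1]-.013)<.06)
q=P[m]; q=q[q[:,2]>.075]; p=q[:,:2]-[.452,.013]
r=np.hypot(*p.T)*1000;az=np.degrees(np.arctan2(p[:,1],p[:,0]))
for k in range(-180,180,20):
    s=(az>=k)&(az<k+20)
    if s.any(): print(k,s.sum(),r[s].max().round(1),np.median(r[s]).round(1))
```

```text
[[315.73725013 167.81312511]
 [315.58264821 162.06291054]
 [315.46553046 157.7087081 ]]
322 169 (112, 95, 77) [-11. -19.  26.] az -119
321 170 (120, 100, 85) [-15. -16.  31.] az -133
322 170 (98, 93, 79) [-11. -20.  12.] az -118
320 171 (109, 92, 76) [-18. -13.  30.] az -144
321 171 (103, 91, 80) [-14. -16.  13.] az -131
[(56, 58, 57), (55, 53, 50), (56, 53, 49), (68, 55, 50), (106, 82, 72), (154, 135, 119), (188, 171, 156), (200, 191, 175), (203, 193, 177), (206, 192, 177), (210, 199, 180), (218, 206, 186), (225, 214, 194), (223, 213, 190), (225, 213, 194), (217, 206, 183), (218, 206, 187), (210, 202, 182), (208, 197, 180), (205, 192, 175), (182, 172, 158), (126, 120, 105), (72, 65, 61), (53, 46, 45), (52, 55, 53), (51, 49, 48)]
-180 6 37.8 34.8
-160 4 34.4 34.0
-140 3 34.6 34.0
-120 4 34.0 33.2
-100 4 33.4 32.9
-80 5 33.9 32.3
-60 7 34.1 32.4
-40 6 32.9 31.8
-20 8 33.6 32.1
0 6 33.5 32.2
20 6 33.9 32.4
40 5 33.2 32.8
60 7 34.6 32.8
80 8 34.5 32.9
100 5 34.9 33.1
120 3 34.6 34.2
140 6 37.2 34.5
160 11 41.4 37.8
```

move_arm([
  {"xyz":[-13.7,-1,0],"roll":0,"grip":45},
  {"xyz":[0,0,30],"roll":0,"grip":45},
  {"xyz":[0,0,30],"roll":0,"grip":45},
  {"xyz":[0,0,0],"roll":0,"grip":45},
  {"xyz":[0,0,0],"roll":0,"grip":45},
])

```text
time_s: 15.45
position: [0.6353, -0.0207, 0.1396]
tcp_rot: [[0.001, 1.0, -0.005], [1.0, -0.001, 0.001], [0.001, -0.005, -1.0]]
force: [0.2, -1.0, 1.0]
opening: 0.453
grasp_force: 0.0
```

The spout of the clear beaker points to about azimuth 170°, so its fingers should close along world y. Now I'll grip the bottle's teat.

move_arm([
  {"xyz":[0,0,20],"roll":0,"grip":45},
  {"xyz":[0,0,20],"roll":0,"grip":45},
  {"xyz":[0,0,9],"roll":0,"grip":45},
  {"xyz":[0,0,0],"roll":0,"grip":45},
  {"xyz":[0,0,0],"roll":0,"grip":45},
])

```text
time_s: 15.87
position: [0.6375, -0.0204, 0.0931]
tcp_rot: [[0.0, 1.0, 0.001], [1.0, -0.0, -0.0], [-0.0, 0.001, -1.0]]
force: [0.2, -1.0, 0.8]
opening: 0.449
grasp_force: 0.0
```

move_arm([
  {"xyz":[0,0,0],"roll":0,"grip":0},
  {"xyz":[0,0,0],"roll":0,"grip":0},
  {"xyz":[0,0,0],"roll":0,"grip":0},
  {"xyz":[0,0,0],"roll":0,"grip":0},
  {"xyz":[0,0,0],"roll":0,"grip":0},
])

```text
time_s: 16.28
position: [0.6374, -0.0201, 0.093]
tcp_rot: [[-0.0, 1.0, 0.002], [1.0, 0.0, -0.0], [-0.0, 0.002, -1.0]]
force: [0.1, -0.0, 2.8]
opening: 0.229
grasp_force: 30.0
```

move_arm([
  {"xyz":[0,0,-5],"roll":0,"grip":0},
  {"xyz":[0,0,-20],"roll":0,"grip":0},
  {"xyz":[0,0,-20],"roll":0,"grip":0},
  {"xyz":[0,0,0],"roll":0,"grip":0},
  {"xyz":[0,0,0],"roll":0,"grip":0},
])

```text
time_s: 16.7
position: [0.6375, -0.0202, 0.1381]
tcp_rot: [[-0.0, 1.0, 0.003], [1.0, 0.0, -0.001], [-0.001, 0.003, -1.0]]
force: [0.1, -1.0, -1.6]
opening: 0.228
grasp_force: 30.0
```

move_arm([
  {"xyz":[0,0,-20],"roll":0,"grip":0},
  {"xyz":[0,0,-22],"roll":0,"grip":0},
  {"xyz":[12,-11,0],"roll":0,"grip":0},
  {"xyz":[25,-22,0],"roll":0,"grip":0},
  {"xyz":[25,-22,0],"roll":0,"grip":0},
])

```text
time_s: 17.12
position: [0.581, 0.0417, 0.1779]
tcp_rot: [[0.002, 1.0, -0.001], [1.0, -0.002, 0.0], [0.0, -0.001, -1.0]]
force: [0.3, 1.1, -1.8]
opening: 0.227
grasp_force: 30.0
```

move_arm([
  {"xyz":[25,-22,0],"roll":0,"grip":0},
  {"xyz":[25,-22,0],"roll":0,"grip":0},
  {"xyz":[25,-22,0],"roll":0,"grip":0},
  {"xyz":[25,-22,0],"roll":0,"grip":0},
  {"xyz":[25,-22,0],"roll":0,"grip":0},
])

```text
time_s: 17.53
position: [0.4694, 0.1677, 0.1778]
tcp_rot: [[0.0, 1.0, -0.003], [1.0, -0.0, -0.0], [-0.0, -0.003, -1.0]]
force: [-0.0, 0.3, -2.0]
opening: 0.224
grasp_force: 30.0
```

move_arm([
  {"xyz":[12,-12,0],"roll":0,"grip":0},
  {"xyz":[0,0,0],"roll":0,"grip":0},
  {"xyz":[0,0,0],"roll":0.08,"grip":0},
  {"xyz":[0,0,0],"roll":0.12,"grip":0},
  {"xyz":[0,0,0],"roll":0.12,"grip":0},
])

```text
time_s: 17.95
position: [0.4599, 0.1784, 0.1782]
tcp_rot: [[0.32, 0.947, -0.001], [0.947, -0.32, -0.001], [-0.001, -0.001, -1.0]]
force: [0.8, 0.3, -1.2]
opening: 0.225
grasp_force: 30.0
```

move_arm([
  {"xyz":[0,0,0],"roll":0.12,"grip":0},
  {"xyz":[0,0,0],"roll":0.12,"grip":0},
  {"xyz":[0,0,0],"roll":0.12,"grip":0},
  {"xyz":[0,0,0],"roll":0.12,"grip":0},
  {"xyz":[0,0,0],"roll":0.12,"grip":0},
])

```text
time_s: 18.37
position: [0.46, 0.1781, 0.1781]
tcp_rot: [[0.8, 0.601, -0.001], [0.601, -0.8, -0.001], [-0.001, -0.0, -1.0]]
force: [-0.2, -0.3, -0.7]
opening: 0.226
grasp_force: 30.0
```

move_arm([
  {"xyz":[0,0,0],"roll":0.12,"grip":0},
  {"xyz":[0,0,0],"roll":0.12,"grip":0},
  {"xyz":[0,0,0],"roll":0.12,"grip":0},
  {"xyz":[0,0,0],"roll":0.12,"grip":0},
  {"xyz":[0,0,0],"roll":0.12,"grip":0},
])

```text
time_s: 18.78
position: [0.46, 0.1781, 0.1781]
tcp_rot: [[0.999, 0.044, -0.001], [0.044, -0.999, -0.001], [-0.001, 0.0, -1.0]]
force: [-0.3, -0.6, -0.5]
opening: 0.227
grasp_force: 30.0
```

move_arm([
  {"xyz":[0,0,0],"roll":0,"grip":0},
  {"xyz":[0,0,0],"roll":0,"grip":0},
])

```text
time_s: 18.95
position: [0.4599, 0.1783, 0.1784]
tcp_rot: [[0.999, 0.053, -0.001], [0.053, -0.999, -0.0], [-0.001, 0.0, -1.0]]
force: [-0.2, 0.1, -1.0]
opening: 0.226
grasp_force: 30.0
```

Run:
```python
from h import *
s=bot.read_state();p=s['position'];print(p)
o=np.zeros((400,800,3),np.uint8)
for i,n in enumerate(('top','side')):
    a,d=bot.capture(n); q=p-[0,0,.06]; u,v=proj(n,q).astype(int)[0]
    c=a[v-40:v+40,u-40:u+40]; print(n,u,v)
    o[:,400*i:400*i+400]=cv2.resize(c,(400,400),interpolation=cv2.INTER_CUBIC)
save('bot2.png',o)
```

```text
[0.45990222 0.17829673 0.17835206]
top 247 219
side 301 172
```

View pics/bot2.png

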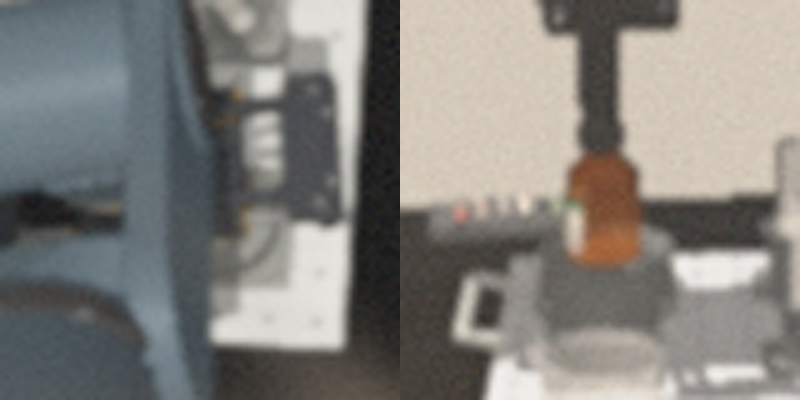

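The label is now towards the handle: in the side crop its strip is at x≈575, left of the axis at x≈604, with the edge about 37° off. From the two edges I put its centre within about 7° of the handle direction. I'll lower the bottle.

move_arm([
  {"xyz":[0,-0.5,15],"roll":0,"grip":0},
  {"xyz":[0,0,18],"roll":0,"grip":0},
  {"xyz":[0,0,5],"roll":0,"grip":0},
  {"xyz":[0,0,0],"roll":0,"grip":0},
  {"xyz":[0,0,0],"roll":0,"grip":0},
])

```text
time_s: 19.47
position: [0.4598, 0.1793, 0.141]
tcp_rot: [[0.999, 0.051, -0.001], [0.051, -0.999, -0.0], [-0.001, 0.0, -1.0]]
force: [-0.4, -0.8, -0.6]
opening: 0.223
grasp_force: 30.0
```

move_arm([
  {"xyz":[0,0,6],"roll":0,"grip":0},
  {"xyz":[0,0,6],"roll":0,"grip":0},
  {"xyz":[0,0,6],"roll":0,"grip":0},
  {"xyz":[0,0,5],"roll":0,"grip":0},
  {"xyz":[0,0,0],"roll":0,"grip":0},
])

```text
time_s: 19.88
position: [0.4589, 0.1792, 0.117]
tcp_rot: [[0.999, 0.051, -0.002], [0.051, -0.999, -0.0], [-0.002, 0.0, -1.0]]
force: [0.0, 0.7, -0.7]
opening: 0.23
grasp_force: 30.0
```

move_arm([
  {"xyz":[0,0,3],"roll":0,"grip":0},
  {"xyz":[0,0,3],"roll":0,"grip":0},
  {"xyz":[0,0,1],"roll":0,"grip":0},
  {"xyz":[0,0,0],"roll":0,"grip":0},
])

```text
time_s: 20.22
position: [0.4598, 0.1794, 0.111]
tcp_rot: [[0.999, 0.051, 0.0], [0.051, -0.999, 0.0], [0.0, -0.0, -1.0]]
force: [-0.7, -0.5, -1.3]
opening: 0.224
grasp_force: 30.0
```

move_arm([
  {"xyz":[0,0,1],"roll":0,"grip":45},
  {"xyz":[0,0,0],"roll":0,"grip":45},
  {"xyz":[0,0,0],"roll":0,"grip":45},
  {"xyz":[0,0,0],"roll":0,"grip":45},
  {"xyz":[0,0,-15],"roll":0,"grip":45},
])

```text
time_s: 20.63
position: [0.4581, 0.179, 0.1234]
tcp_rot: [[0.999, 0.051, -0.005], [0.051, -0.999, -0.001], [-0.005, 0.001, -1.0]]
force: [0.1, 0.4, -0.2]
opening: 0.435
grasp_force: 0.0
```

move_arm([
  {"xyz":[0,0,-30],"roll":0,"grip":60},
  {"xyz":[0,0,-30],"roll":0,"grip":100},
  {"xyz":[0,0,-20],"roll":0.051,"grip":100},
  {"xyz":[-1.5,33,0],"roll":0,"grip":100},
  {"xyz":[-1.5,33,0],"roll":0,"grip":100},
])

```text
time_s: 21.05
position: [0.458, 0.1139, 0.2069]
tcp_rot: [[1.0, 0.004, 0.005], [0.004, -1.0, 0.0], [0.005, -0.0, -1.0]]
force: [0.3, -0.0, 0.0]
opening: 0.742
grasp_force: 0.0
```

move_arm([
  {"xyz":[-1.5,33,0],"roll":0,"grip":100},
  {"xyz":[-1.5,33,0],"roll":0,"grip":100},
  {"xyz":[-1.5,33,0],"roll":0,"grip":100},
  {"xyz":[0,0,0],"roll":0,"grip":100},
  {"xyz":[0,0,0],"roll":0,"grip":100},
])

```text
time_s: 21.47
position: [0.4524, 0.0129, 0.2052]
tcp_rot: [[1.0, -0.004, 0.0], [-0.004, -1.0, 0.0], [0.0, -0.0, -1.0]]
force: [0.7, 0.1, -0.6]
opening: 0.99
grasp_force: 0.0
```

Run:
```python
from h import *
print(bot.read_state()['position'],bot.read_state()['opening'])
o=np.zeros((400,800,3),np.uint8)
for i,(n,q) in enumerate((('top',[.452,.1,.06]),('side',[.455,.1,.1]))):
    a,d=bot.capture(n); u,v=proj(n,q).astype(int)[0]
    o[:,400*i:400*i+400]=cv2.resize(a[v-50:v+50,u-50:u+50],(400,400),interpolation=cv2.INTER_CUBIC); print(n,u,v)
print(proj('side',[[.46,.179,.142],[.46,.179,.018],[.46,.179,.053]]))
save('bot3.png',o)
```

```text
[0.45239548 0.01289421 0.20520028] 0.9898376176340871
top 276 223
side 301 187
[[300.87554123 165.54499095]
 [301.91802583 202.72859224]
 [301.63319198 192.55998903]]
```

View pics/bot3.png

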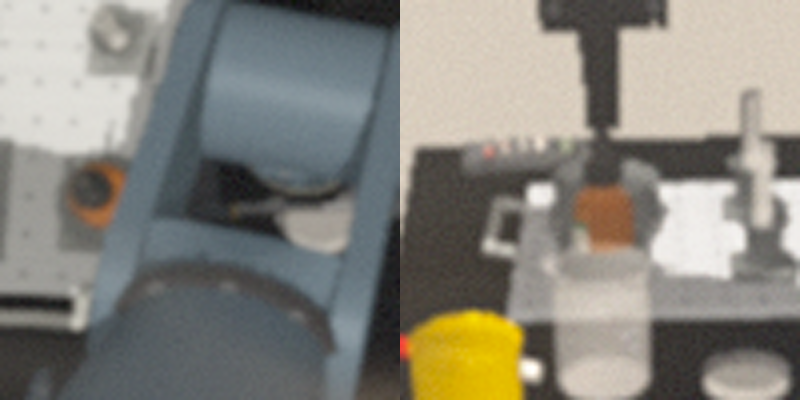

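The bottle stands in its holder with the label strip to the left, and the gripper is over the clear beaker. Descending.

move_arm([
  {"xyz":[0,0,25],"roll":0,"grip":100},
  {"xyz":[0,0,35],"roll":0,"grip":100},
  {"xyz":[0,0,20],"roll":0,"grip":100},
  {"xyz":[0,0,0],"roll":0,"grip":100},
  {"xyz":[0,0,0],"roll":0,"grip":100},
])

```text
time_s: 21.98
position: [0.4515, 0.0158, 0.1244]
tcp_rot: [[1.0, 0.002, -0.003], [0.002, -1.0, 0.001], [-0.003, -0.001, -1.0]]
force: [-0.9, -0.9, 0.3]
opening: 1.003
grasp_force: 0.0
```

move_arm([
  {"xyz":[0,0,0],"roll":0,"grip":100},
])

```text
time_s: 22.07
position: [0.453, 0.0151, 0.1258]
tcp_rot: [[1.0, 0.001, 0.001], [0.001, -1.0, -0.0], [0.001, 0.0, -1.0]]
force: [0.3, -0.5, 0.2]
opening: 0.999
grasp_force: 0.0
```

move_arm([
  {"xyz":[-1,1.5,10],"roll":0,"grip":100},
  {"xyz":[0,0,15],"roll":0,"grip":100},
  {"xyz":[0,0,20],"roll":0,"grip":100},
  {"xyz":[0,0,20],"roll":0,"grip":100},
  {"xyz":[0,0,10],"roll":0,"grip":100},
])

```text
time_s: 22.48
position: [0.4522, 0.0131, 0.0502]
tcp_rot: [[1.0, 0.0, 0.002], [0.0, -1.0, -0.0], [0.002, 0.0, -1.0]]
force: [-0.5, -0.3, 0.2]
opening: 1.0
grasp_force: 0.0
```

move_arm([
  {"xyz":[0,0,0],"roll":0,"grip":100},
  {"xyz":[0,0,0],"roll":0,"grip":0},
  {"xyz":[0,0,0],"roll":0,"grip":0},
  {"xyz":[0,0,0],"roll":0,"grip":0},
  {"xyz":[0,0,0],"roll":0,"grip":0},
])

```text
time_s: 22.9
position: [0.4521, 0.0128, 0.0511]
tcp_rot: [[1.0, -0.0, 0.002], [-0.0, -1.0, -0.0], [0.002, 0.0, -1.0]]
force: [-0.3, 1.6, -0.4]
opening: 0.779
grasp_force: 14.7
```

move_arm([
  {"xyz":[0,0,0],"roll":0,"grip":0},
  {"xyz":[0,0,0],"roll":0,"grip":0},
])

```text
time_s: 23.07
position: [0.4521, 0.0129, 0.051]
tcp_rot: [[1.0, -0.0, 0.002], [-0.0, -1.0, -0.0], [0.002, 0.0, -1.0]]
force: [0.1, 1.8, 6.2]
opening: 0.775
grasp_force: 29.9
```

move_arm([
  {"xyz":[0,0,-15],"roll":0,"grip":0},
  {"xyz":[0,0,-30],"roll":0,"grip":0},
  {"xyz":[0,0,-35],"roll":0,"grip":0},
  {"xyz":[0,0,-35],"roll":0,"grip":0},
  {"xyz":[0,0,-35],"roll":0,"grip":0},
])

```text
time_s: 23.48
position: [0.4503, 0.013, 0.2015]
tcp_rot: [[1.0, -0.0, -0.001], [-0.0, -1.0, 0.0], [-0.001, -0.0, -1.0]]
force: [1.4, -0.6, -2.0]
opening: 0.78
grasp_force: 30.0
```

move_arm([
  {"xyz":[0,0,-20],"roll":0,"grip":0},
  {"xyz":[0,0,0],"roll":0,"grip":0},
  {"xyz":[2,-20,0],"roll":0,"grip":0},
  {"xyz":[2,-36,0],"roll":0,"grip":0},
  {"xyz":[2,-36,0],"roll":0,"grip":0},
])

```text
time_s: 23.9
position: [0.4565, 0.1051, 0.2192]
tcp_rot: [[1.0, -0.004, -0.002], [-0.004, -1.0, -0.0], [-0.002, 0.0, -1.0]]
force: [0.1, 0.9, -0.4]
opening: 0.78
grasp_force: 30.0
```

move_arm([
  {"xyz":[2,-36,0],"roll":0,"grip":0},
  {"xyz":[2,-36,0],"roll":0,"grip":0},
  {"xyz":[2,-36,0],"roll":0,"grip":0},
  {"xyz":[2,-36,0],"roll":0,"grip":0},
  {"xyz":[2,-36,0],"roll":0,"grip":0},
])

```text
time_s: 24.32
position: [0.4659, 0.2862, 0.2184]
tcp_rot: [[1.0, -0.0, -0.003], [-0.0, -1.0, -0.001], [-0.003, 0.001, -1.0]]
force: [0.0, 0.4, -0.8]
opening: 0.778
grasp_force: 30.0
```

move_arm([
  {"xyz":[1,-21,0],"roll":0,"grip":0},
  {"xyz":[0,0,0],"roll":0,"grip":0},
  {"xyz":[0,0,0],"roll":0,"grip":0},
  {"xyz":[0,0,0],"roll":0,"grip":0},
])

```text
time_s: 24.65
position: [0.4672, 0.3049, 0.2187]
tcp_rot: [[1.0, -0.0, -0.003], [-0.0, -1.0, -0.002], [-0.003, 0.002, -1.0]]
force: [0.5, -0.0, -1.8]
opening: 0.78
grasp_force: 30.0
```

move_arm([
  {"xyz":[2,-1,20],"roll":0,"grip":0},
  {"xyz":[0,0,35],"roll":0,"grip":0},
  {"xyz":[0,0,35],"roll":0,"grip":0},
  {"xyz":[0,0,25],"roll":0,"grip":0},
  {"xyz":[0,0,0],"roll":0,"grip":0},
])

```text
time_s: 25.07
position: [0.4662, 0.3033, 0.1]
tcp_rot: [[1.0, -0.003, -0.012], [-0.003, -1.0, -0.005], [-0.012, 0.005, -1.0]]
force: [-0.7, -0.9, -1.9]
opening: 0.777
grasp_force: 30.0
```

move_arm([
  {"xyz":[0,0,0],"roll":0,"grip":0},
  {"xyz":[0,0,0],"roll":0,"grip":0},
])

```text
time_s: 25.23
position: [0.4714, 0.3063, 0.1062]
tcp_rot: [[1.0, -0.002, 0.002], [-0.002, -1.0, 0.001], [0.002, -0.001, -1.0]]
force: [0.2, 0.4, -0.7]
opening: 0.775
grasp_force: 30.0
```

move_arm([
  {"xyz":[-1.8,0,6],"roll":0,"grip":0},
  {"xyz":[0,0,6],"roll":0,"grip":0},
  {"xyz":[0,0,6],"roll":0,"grip":0},
  {"xyz":[0,0,6],"roll":0,"grip":0},
  {"xyz":[0,0,4],"roll":0,"grip":0},
])

```text
time_s: 25.65
position: [0.4683, 0.3069, 0.0766]
tcp_rot: [[1.0, -0.0, -0.0], [-0.0, -1.0, -0.0], [-0.0, 0.0, -1.0]]
force: [-0.8, 0.3, -0.4]
opening: 0.776
grasp_force: 30.0
```

move_arm([
  {"xyz":[0,0,4],"roll":0,"grip":0},
  {"xyz":[0,0,3],"roll":0,"grip":0},
  {"xyz":[0,0,1.5],"roll":0,"grip":0},
  {"xyz":[0,0,0],"roll":0,"grip":0},
  {"xyz":[0,0,0],"roll":0,"grip":0},
])

```text
time_s: 26.07
position: [0.4684, 0.307, 0.069]
tcp_rot: [[1.0, -0.0, 0.0], [-0.0, -1.0, 0.0], [0.0, -0.0, -1.0]]
force: [-1.4, -0.1, 4.1]
opening: 0.778
grasp_force: 30.0
```

move_arm([
  {"xyz":[0,0,0],"roll":0,"grip":100},
  {"xyz":[0,0,0],"roll":0,"grip":100},
  {"xyz":[0,0,0],"roll":0,"grip":100},
  {"xyz":[0,0,0],"roll":0,"grip":100},
  {"xyz":[0,0,-15],"roll":0,"grip":100},
])

```text
time_s: 26.48
position: [0.4667, 0.306, 0.0813]
tcp_rot: [[1.0, -0.0, -0.005], [-0.0, -1.0, -0.002], [-0.005, 0.002, -1.0]]
force: [-0.8, 0.3, 0.7]
opening: 0.986
grasp_force: 0.0
```

move_arm([
  {"xyz":[0,0,-35],"roll":0,"grip":100},
  {"xyz":[0,0,-35],"roll":0,"grip":100},
  {"xyz":[0,0,-35],"roll":0,"grip":100},
  {"xyz":[0,0,-35],"roll":0,"grip":100},
  {"xyz":[0,20,0],"roll":0,"grip":100},
])

```text
time_s: 26.9
position: [0.4733, 0.2909, 0.2308]
tcp_rot: [[1.0, 0.003, 0.016], [0.002, -1.0, 0.007], [0.016, -0.007, -1.0]]
force: [1.5, -0.0, 1.0]
opening: 0.998
grasp_force: 0.0
```

move_arm([
  {"xyz":[0,40,0],"roll":0,"grip":100},
  {"xyz":[0,40,0],"roll":0,"grip":100},
  {"xyz":[0,40,0],"roll":0,"grip":100},
  {"xyz":[0,40,0],"roll":0,"grip":100},
  {"xyz":[0,40,0],"roll":0,"grip":100},
])

```text
time_s: 27.32
position: [0.468, 0.0853, 0.2236]
tcp_rot: [[1.0, 0.001, 0.0], [0.001, -1.0, -0.0], [0.0, 0.0, -1.0]]
force: [0.7, -0.1, 0.2]
opening: 0.999
grasp_force: 0.0
```

move_arm([
  {"xyz":[0,40,0],"roll":0,"grip":100},
  {"xyz":[0,40,0],"roll":0,"grip":100},
  {"xyz":[0,40,0],"roll":0,"grip":100},
  {"xyz":[0,20,0],"roll":0,"grip":100},
  {"xyz":[0,0,0],"roll":0,"grip":100},
])

```text
time_s: 27.73
position: [0.4692, -0.0573, 0.2236]
tcp_rot: [[1.0, -0.006, 0.002], [-0.006, -1.0, -0.002], [0.002, 0.002, -1.0]]
force: [1.1, 0.4, -0.2]
opening: 0.995
grasp_force: 0.0
```

Run:
```python
from h import *
print(bot.read_state()['position'])
o=np.zeros((400,800,3),np.uint8)
for i,(n,q) in enumerate((('top',[.528,.237,.06]),('side',[.52,.237,.08]))):
    a,d=bot.capture(n); u,v=proj(n,q).astype(int)[0]
    o[:,400*i:400*i+400]=cv2.resize(a[v-50:v+50,u-50:u+50],(400,400),interpolation=cv2.INTER_CUBIC); print(n,u,v)
    if n=='top':
        P=cloud(n,d)
        for nm,x,y,z0,z1,r in [('t1',.5955,.2975,.085,.14,.03),('t2',.587,.17,.085,.14,.03),('bottle',.46,.179,.11,.17,.03),('beaker',.469,.306,.09,.13,.055)]:
            m=(np.hypot(P[...,0]-x,P[...,1]-y)<r)&(P[...,2]>z0)&(P[...,2]<z1)&(d>0);q=P[m]
            print(nm,len(q),((q.max(0)+q.min(0))/2).round(4) if len(q) else 0,np.percentile(q[:,2],95).round(4) if len(q) else 0)
save('final.png',o)
```

```text
[ 0.46922957 -0.05734559  0.22364423]
top 231 199
t1 39 [0.5955 0.2977 0.1029] 0.1184
t2 39 [0.586  0.1702 0.1033] 0.1181
bottle 43 [0.4614 0.1782 0.1276] 0.1382
beaker 140 [0.4647 0.3062 0.1017] 0.1109
side 318 177
```

View pics/final.png

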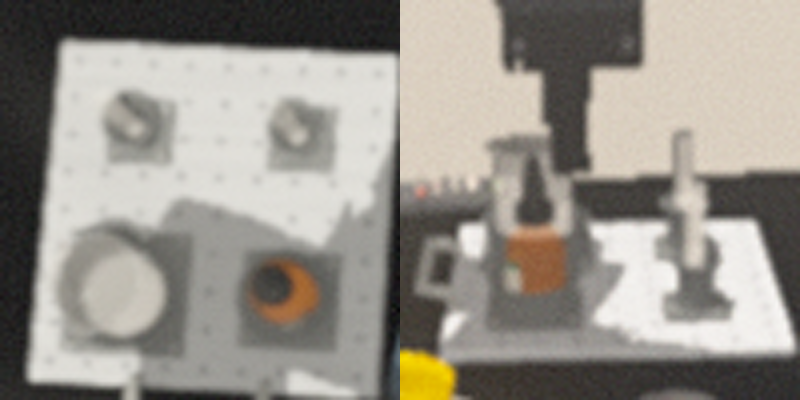

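All four tops are at seated heights (tubes 0.118, bottle ≈0.138, beaker 0.111) and near their holder axes. In the final crops the tubes are upright and the label faces the handle (side crop x≈512, left of the axis at 536). Handing in.

```bash
python3 -c "
from rig import bot
print(bot.hand_in())"
```

```text
the job is handed in; nothing more can be done
None
```

The job is handed in, with no verdict shown: both tubes, the bottle (label towards the handle, within about 7° by my estimate) and the larger beaker measured as seated in their holders. The robot clock read about 28 s at the last move, and the arm never went near the small beaker, though I didn't re-measure it.

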